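# Cure check and clarity check of a resin cell

### The job

Take the tall resin cell out of the rack, gripping it by its two frosted faces only (fingers must never touch its clear faces), tip it in the air to about 45 degrees to check that the resin has set, and bring it back upright. Then hold it upright in the light path of the clarity tester, midway between the lamp and sensor barrels, with its clear faces square to the barrels and the middle of its window at the height of the lens centres, without the cell touching the tester, and finish still holding it there. Leave the two short cells in the rack.

Things in the scene. Friction and masses are not known exactly. Their poses are not given: they have to be found in the camera images.
- tall_cell: Loose cell (big cuvette) of cured amber resin, 35 x 22 x 90 mm tall, incl. a 10 mm cap on top (26 x 18 mm), about 0.11 kg, upright in any of the three rack pockets. Origin: centre of underside, z up. x axis: through the two white matt frosted faces (35 mm apart; grip these). y axis: through the two clear faces (22 mm apart, never touch). Half a turn about z is the same.
- frosted_a: Frosted matt white face panel of the tall cell at its -x side, 20.5 mm wide, 3 mm thick, from 1 to 78 mm above the underside, outer surface 17.5 mm from the cell's axis; fixed to the cell. Its origin and axes coincide with tall_cell's.
- frosted_b: The same panel at the cell's +x side. Its origin and axes coincide with tall_cell's.
- clear_faces: The two clear panes of the tall cell at its +y and -y sides, outer surfaces 11 mm from the axis, from 0 to 79 mm above the underside; not to be touched by the fingers. Fixed to the cell; origin and axes coincide with tall_cell's.
- window (a point): Middle of the tall cell's viewing window: on the cell's axis, 25 mm above its underside; moves with the cell, same axes.
- short_cell_a: Loose bystander cell like the tall one (35 x 22 mm, same axes) but only 60 mm tall, upright in another pocket. Origin: centre of its underside.
- short_cell_b: The second 60 mm short cell, in the remaining pocket.
- rack: Fixed black rack block, 90 (x) x 200 (y) x 22 mm tall, with three pockets in a row along its y axis, 60 mm apart, the middle one at the centre; each pocket 39 (x) x 26 (y) mm and 14 mm deep (floor 8 mm above the bench). Origin: centre of its underside.
- tester: Fixed clarity tester: grey base 120 (x) x 240 (y) x 14 mm, two brackets with coaxial barrels along its y axis: lamp (finned, +y) and sensor (grey box, -y), 48 mm across, axis 95 mm above the bench, highest point 127 mm. Lens ends face each other across an 89 mm gap, open above and at both x sides. Origin: centre of underside.
- light_path (a point): Middle of the light path, on the barrels' axis midway between the two lenses, 95 mm above the tester's underside; the light runs along its y axis, z is up.
There are look-alikes about, which are no part of the job. What is shaped like the tall_cell but blue or pink is not meant.

How it is judged:
By the outcome, as a careful person would: the job done as asked, in the order asked, and still so for the second after the job is handed in, while the arm keeps its last pose, push and grip.
It also fails if it takes over 48 s, if anything falls off the work surface, if the arm or the gripper's body presses on something with over 40 N, if the wrist force passes 120 N, or if a joint passes its speed limit or range.

### The arm

A 6-joint arm with a two-finger parallel gripper is mounted at the origin on a cart in front of the work surface, level with it; the furniture and walls round the work are solid. World frame = base frame: x ahead of the robot, y to its left, z up, the work surface at z = 0. Lengths are in m, angles in degrees, forces in N, time in s.
With the tool pointing down it reaches from about 0.25 to 0.725 m from the base axis. Payload 9.7 kg.
Tool frame: the origin (TCP) lies at the very end of the fingers, on their centre line; the grasp point (between the pads) lies 19 mm behind it; z points along the fingers, y is the direction in which the jaws open and shut (so a half turn about z gives the same grasp; the last joint's range is limited). The gripper opens to 85 mm and grips with 20 to 120 N. Pads are 22 mm wide; open, the fingers measure 114 mm over their backs; the gripper's body (76 mm by 85 mm) begins 54 mm behind the grasp point. The pads swing forward as they close: fully open they stand 13 mm farther back than shut.
Start: joints at [63.999, 4.979, 10.078, 95.1, 0, 90], TCP at [0.241, 0.494, 0.231] pointing down, gripper open.
Joint ranges: [-179.16, 179.16], [-48.56, 103.87], [-65.8, 70.77], [-126.05, 130.52], [-82.76, 87.17], [-180, 180]. Speed limits (degrees/s): [127.2, 127.2, 147.25, 180, 180, 180].

### API

Orientations are given as [roll, pitch, yaw] about the fixed x, y, z axes, in that order (R = Rz(yaw) Ry(pitch) Rx(roll)).
In Python, from workcell import bot gives the robot as it stands.
- The arm moves only by the shell command python3 -m pendant 'ROWS' [FORCE]. ROWS is JSON, a list that holds one entry, the list of rows, each a list of 7 numbers: the shift along the tool's x, y, z in cm, then the turn, a rotation vector about the tool's x, y, z in rad, then the opening in per cent of the stroke, from 0 (shut) to 100 (fully open). In form: [[[dx, dy, dz, ax, ay, az, gripper], ...]]. A call has 1 to 5 rows; each row shifts and turns the pose as measured when the row begins, along the tool's axes as they then stand; what a row does not reach is not made up. A row lasts 1/12 s, in which the tool goes at most 41.7 mm and 7.16 degrees, less where a joint would pass 70% of its speed; a pose out of reach is approached as far as the arm can. A call with a gripper value outside its range is refused whole. The fingers move at their own pace and stop on an object; FORCE is the grip in N (left out, the last holds). Time passes only in rows, so rows that do not move let the fingers close. It gives the time, the measured TCP pose, the force and the opening at its end, in the units of the state.
- bot.get_obs(): the state, without advancing time (a new reading comes with each control period).
- bot.camera(name): name is "scene" or "top"; returns the picture (480x640x3 uint8, red, green, blue); there is no depth.
- bot.get_calibration(name): a dict with "intrinsics" (3x3 intrinsics, pixels), "pose" (4x4, takes a point from camera to world coordinates). Camera axes: x right, y down, z forward; pixel columns grow to the right and rows downward; lengths in m; the calibration is good to about 2 mm. A picture is of the moment at which its call begins. get_calibration takes no time and is no camera call.
- bot.job_done(): hands the job in, once; it reports no verdict.
Trained networks look in the newest picture that a camera, given by its name, has taken for a name from the list of things; names that differ only in an ending like _2 or _b are one class to them, and where a whole thing is asked for, a point or a joint stands for the part that bears it (a point fixed in the world has none). Each returns a list of dicts, best first, with "confidence" (0 to 1); they miss things now and then, are a little off and sometimes report something else, mostly with a low value. They report only what shows in the picture. A call takes as long as a camera call. They do not tell look-alikes from the thing itself.
- bot.masks_of(camera, thing): "pixels" (480x640 bool, what is visible of it) and "extent" ([left, top, right, bottom] in pixels, round what is visible of it).
- bot.mark_of(camera, thing): "uv" ([column, row] in pixels: a listed point, or the origin of a listed thing).
The state is a dict: "time": time; "q": joint angles; "qd": joint speeds; "joint_efforts": joint torques, N m; "ee_pos": TCP position; "tcp_rot": TCP orientation; "wrist_force": force on the tool from outside, world axes, zero at the start; "torque": the same for the moment, N m; "opening": finger opening in m.
Only numpy, scipy, OpenCV 4.12 (cv2) and the standard library are available. Lean on these libraries where they do the work, as an engineer would, in place of code of your own. Each camera call takes 0.05 s, during which the arm holds its last target. There are 200 camera calls.

## Working session

There is one attempt and no reset: what is moved stays moved. The work goes in short steps, Python scripts to look and compute and a shell command to move; the robot and the scene stay as the last step left them, time stands still between calls to the robot, and variables do not carry over. Pictures are saved under pics/ and viewed, about 8 in all and at most 12, crops included, and the job is handed in when it is done.

```bash
ls; mkdir -p pics
python3 - <<'E'
from workcell import bot
import cv2
for c in("scene","top"):
    im=bot.camera(c); cv2.imwrite(f"pics/{c}0.png",im[:,:,::-1])
    k=bot.get_calibration(c);print(c,k["intrinsics"],k["pose"])
    for t in("tall_cell","short_cell_a","rack","tester"):
        print(t,[(round(d["confidence"],2),[int(x) for x in d["extent"]]) for d in bot.masks_of(c,t)],[(round(d["confidence"],2),[round(float(x),1) for x in d["uv"]]) for d in bot.mark_of(c,t)])
    print('lp',[(round(d["confidence"],2),d["uv"]) for d in bot.mark_of(c,"light_path")])
print(bot.get_obs())
E
```

```text
pics
scene [[546.68418487   0.         319.90010186]
 [  0.         546.68418487 234.78784702]
 [  0.           0.           1.        ]] [[ 0.76322295 -0.39079351  0.5145592   0.00501434]
 [-0.64585562 -0.48483625  0.58974938 -0.63549029]
 [ 0.01900673 -0.78244121 -0.62243433  0.72699598]
 [ 0.          0.          0.          1.        ]]
tall_cell [(0.84, [254, 185, 274, 221]), (0.66, [198, 198, 213, 238]), (0.57, [295, 175, 313, 213]), (0.47, [331, 235, 473, 357])] [(0.8, [266.9, 224.1]), (0.73, [303.4, 210.7])]
short_cell_a [(0.7, [227, 168, 243, 197])] [(0.63, [240.0, 192.9]), (0.5, [255.2, 209.1]), (0.49, [251.2, 211.2])]
rack [(0.94, [211, 180, 292, 240])] [(0.56, [254.2, 211.7])]
tester [(0.58, [331, 238, 476, 356])] [(0.74, [400.1, 309.7])]
lp [(0.7, [404.4, 270.7])]
top [[570.60994145   0.         329.44670343]
 [  0.         570.60994145 229.09951134]
 [  0.           0.           1.        ]] [[ 0.01467877 -0.99514164  0.09735326  0.41720881]
 [-0.99983489 -0.01565121 -0.00923258 -0.01187491]
 [ 0.01071142 -0.09720166 -0.99520707  1.10384007]
 [ 0.          0.          0
[... 488 characters left out ...]
[(0.77, [420.9, 204.1])]
lp [(0.94, [432.3, 194.4])]
{'time': 1.0, 'q': array([ 6.39991594e+01,  4.97708676e+00,  1.00787540e+01,  9.50994199e+01,
       -5.23381442e-04,  8.99995011e+01]), 'qd': array([-0.08052541, -0.02806143,  0.1401941 , -0.0058626 ,  0.04576319,
        0.10035296]), 'joint_efforts': array([ 6.09545532e-04, -5.20109081e+01,  4.64865196e+01,  1.82187749e-03,
        1.32839973e-04,  2.06326263e-06]), 'ee_pos': array([0.24111295, 0.49433046, 0.23130639]), 'tcp_rot': array([1.79997753e+02, 5.23401012e-04, 1.53999658e+02]), 'wrist_force': array([ 0.13559845,  0.58620368, -0.93236644]), 'torque': array([ 0.05179959, -0.05957577, -0.00926569]), 'opening': 0.08557183782762119}
```

View pics/scene0.png

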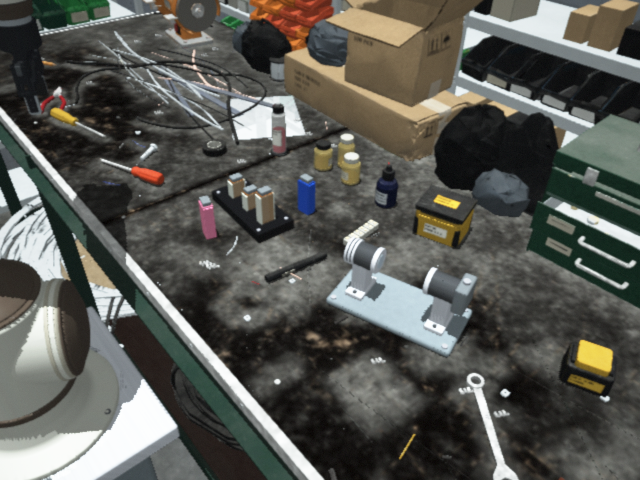

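View pics/top0.png

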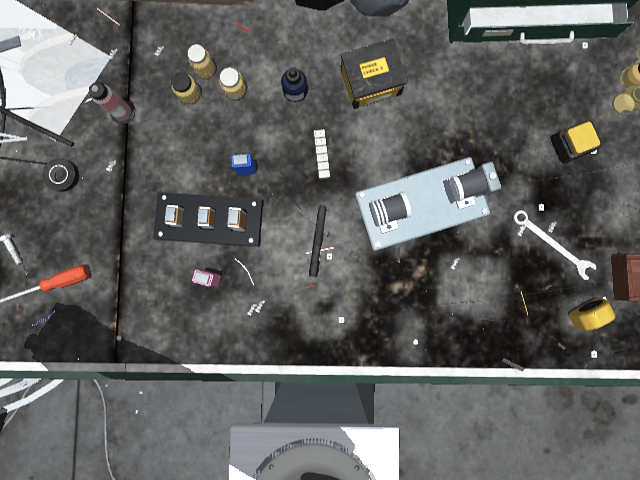

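The scene view shows the rack at about (252,210) with three amber cells at (236,185), (250,198) and (264,205). A blue look-alike stands at (307,195) and a pink one at (208,217). In the top view the cells are at (173,216), (205,216) and (237,218), and the tester is at (425,204). The cell at scene (264,205) / top (237,218) looks tallest, so I'll check it in a crop.

```bash
cat > h.py <<'E'
import numpy as np,cv2
from workcell import bot
def ray(c,u,v,z):
    k=bot.get_calibration(c);P=k["pose"];d=P[:3,:3]@np.linalg.solve(k["intrinsics"],[u,v,1.]);o=P[:3,3]
    return o+d*(z-o[2])/d[2]
def proj(c,p):
    k=bot.get_calibration(c);P=k["pose"];x=P[:3,:3].T@(np.asarray(p,float)-P[:3,3]);x=k["intrinsics"]@x;return x[:2]/x[2]
E
python3 - <<'E'
import cv2,numpy as np
s=cv2.imread("pics/scene0.png");t=cv2.imread("pics/top0.png")
r=lambda im,x,y,w,h,f:cv2.resize(im[y:y+h,x:x+w],None,fx=f,fy=f,interpolation=cv2.INTER_CUBIC)
a=r(s,205,165,100,75,4)      # 400x300
b=r(t,150,185,120,70,3.3333) # 400x233
c=r(t,345,145,160,110,5) # 800x550 
top=np.zeros((300,800,3),np.uint8);top[:,:400]=a;top[:b.shape[0],400:400+b.shape[1]]=b[:, :400]
cv2.imwrite("pics/c1.png",top)
cv2.imwrite("pics/c2.png",c)
E
```

```text
(no output)
```

View pics/c1.png

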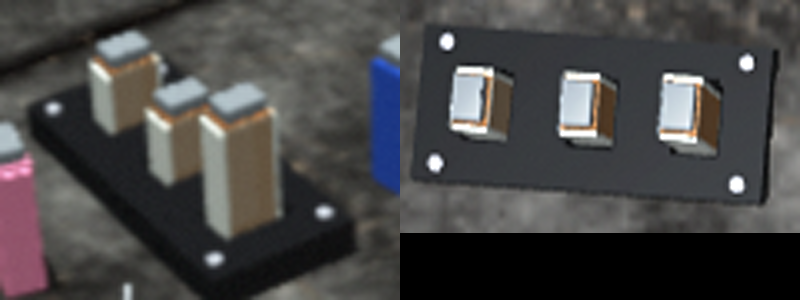

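View pics/c2.png

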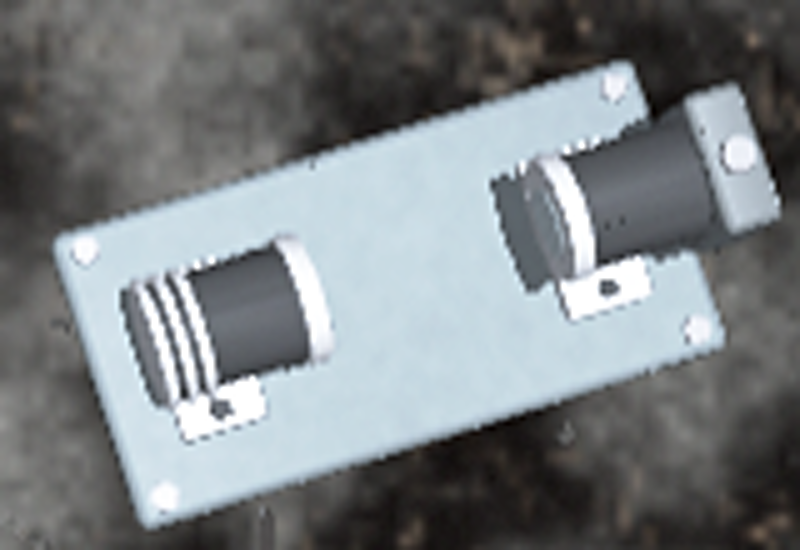

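The crop confirms it: the amber cell at scene (264,205) / top (234,214) stands about half again as high as the other two, so it is the tall cell. It is in the rack's -y end pocket. Now I'll work out its position.

```bash
cat >> h.py <<'E'
def fit(px,loc,z,c="top"):
    w=np.array([ray(c,*p,z)[:2] for p in px]);l=np.array(loc,float)
    M,_=cv2.estimateAffinePartial2D(l,w);s=np.hypot(M[0,0],M[1,0]);a=np.degrees(np.arctan2(M[1,0],M[0,0]))
    print("scale",s,"yaw",a,"centre",M[:,2]);return M
E
python3 - <<'E'
from h import *
# order: +x+y, +x-y, -x-y, -x+y (image left=+y, up=+x)
def rc(a,b):return [(a,b),(a,-b),(-a,-b),(-a,b)]
f=lambda x,y:((x-400)/3.3333+150-.35,y/3.3333+185-.35)
fit([f(447,41),f(747,63),f(737,184),f(435,163)],rc(.035,.0900),.022)
R=fit([f(428,26),f(778,50),f(766,206),f(413,178)],rc(.045,.100),.022)
g=lambda x,y:(x/5+345-.4,y/5+145-.4)
T=fit([g(85,250),g(613,87),g(697,328),g(163,496)],rc(.05,.11),.014)
fit([g(55,243),g(632,60),g(724,342),g(145,528)],rc(.06,.12),.014)
print("tall cap top", ray("top",*f(681,98),.098),"pocket",[R@[0,y,1] for y in(-.06,.06)])
# cap corners in scene crop, check: cap at (239,98)/4+205
print("scene cap", ray("scene",239/4+205-.4,98/4+165-.4,.098))
print("lp top",ray("top",432.3,194.4,.095),"lp scene",ray("scene",404.4,270.7,.095))
# lamp / sensor lens rings top px -> at z .119 (top of barrel)
for p in[(285,240),(318,358),(545,155),(583,275)]: print(p,ray("top",*g(*p),.095))
E
```

```text
scale 0.9626414289635873 yaw -3.189831716117705 centre [0.53980558 0.21130376]
scale 1.002513081647612 yaw -3.2827539949095135 centre [0.53862182 0.20854091]
scale 0.9856882359201103 yaw 18.277559255871395 centre [ 0.57828642 -0.20126633]
scale 0.9793844471359123 yaw 18.471635107740944 centre [ 0.57721235 -0.20113357]
tall cap top [0.53974047 0.14845292 0.098     ] pocket [array([0.53517737, 0.14848882]), array([0.54206627, 0.26859299])]
scene cap [0.5335135  0.14757795 0.098     ]
lp top [ 0.58121487 -0.2044773   0.095     ] lp scene [ 0.57668515 -0.20397866  0.095     ]
(285, 240) [ 0.58356998 -0.14942612  0.095     ]
(318, 358) [ 0.5412122  -0.16131076  0.095     ]
(545, 155) [ 0.61600025 -0.24292746  0.095     ]
(583, 275) [ 0.57265442 -0.25627863  0.095     ]
```

```bash
cat > go.py <<'E'
import sys,numpy as np
from scipy.spatial.transform import Rotation as Ro
from workcell import bot
x,y,z,yaw=map(float,sys.argv[1:5]);o=bot.get_obs()
R=Ro.from_euler("xyz",o["tcp_rot"],degrees=True);G=Ro.from_euler("xyz",[180,0,yaw],degrees=True)
print("t %.2f"%o["time"],"pos",o["ee_pos"].round(4),"rpy",o["tcp_rot"].round(2),"q",o["q"].round(1),"open %.4f"%o["opening"],"F",o["wrist_force"].round(1))
print("need cm",(R.inv().apply(np.array([x,y,z])-o["ee_pos"])*100).round(2),"rad",(R.inv()*G).as_rotvec().round(3))
E
R='[-3.5,-1.5,0,0,0,0,100]'
python3 -m pendant '[[[-3.5,-1.5,0,0,0,0,100],[-3.5,-1.5,0,0,0,0,100],[-3.5,-1.5,0,0,0,0,100],[-3.5,-1.5,0,0,0,0,100],[-3.5,-1.5,0,0,0,0,100]]]' 
python3 -m pendant '[[[-3.5,-1.5,0,0,0,0,100],[-3.5,-1.5,0,0,0,0,100],[-3.5,-1.5,0,0,0,0,100],[-3.5,-1.5,0,0,0,0,100],[0,0,0,0,0,0.12,100]]]' 
python3 -m pendant '[[[0,0,0,0,0,0.12,100],[0,0,0,0,0,0.12,100],[0,0,0,0,0,0.12,100],[0,0,0,0,0,0.12,100],[0,0,0,0,0,0.12,100]]]' 
python3 go.py .5365 .148 .2 86.7
```

```text
time: 1.42
ee_pos: [0.3654, 0.3505, 0.2298]
tcp_rot: [-180.0, -0.1, 154.7]
wrist_force: [0.0, 0.1, 0.3]
opening: 0.0855
time: 1.83
ee_pos: [0.4731, 0.2255, 0.23]
tcp_rot: [179.9, 0.0, 148.0]
wrist_force: [0.1, 0.6, 0.3]
opening: 0.0855
time: 2.25
ee_pos: [0.4756, 0.2213, 0.2297]
tcp_rot: [179.9, 0.0, 112.1]
wrist_force: [0.8, -0.2, 0.5]
opening: 0.0852
t 2.25 pos [0.4756 0.2213 0.2297] rpy [1.7995e+02 2.0000e-02 1.1206e+02] q [25.   1.4  6.1 94.7 -0.  92.9] open 0.0852 F [ 0.8 -0.2  0.5]
need cm [-9.08  2.89  2.98] rad [0.001 0.    0.443]
```

```bash
python3 -m pendant '[[[0,0,0,0,0,0.11,100],[0,0,0,0,0,0.11,100],[0,0,0,0,0,0.11,100],[0,0,0,0,0,0.11,100],[-2.4,2.2,1,0,0,0,100]]]' >/dev/null
python3 -m pendant '[[[-2.4,2.2,1,0,0,0,100],[-2.4,2.2,1,0,0,0,100],[0,0,0,0,0,0,100]]]' 
python3 go.py .5365 .148 .13 86.7
python3 - <<'E'
from h import *
r=[]
for c in("scene","top"):
    im=cv2.cvtColor(bot.camera(c),cv2.COLOR_RGB2BGR);cv2.imwrite(f"pics/{c}1.png",im)
s=cv2.imread("pics/scene1.png")[90:240,190:390];t=cv2.imread("pics/top1.png")[140:290,150:350]
cv2.imwrite("pics/c3.png",cv2.resize(np.vstack([np.hstack([s,t])]),None,fx=2,fy=2,interpolation=cv2.INTER_CUBIC))
E
```

```text
time: 2.92
ee_pos: [0.5373, 0.1429, 0.1998]
tcp_rot: [179.8, -0.1, 85.1]
wrist_force: [-0.2, 0.8, -0.1]
opening: 0.0855
t 2.92 pos [0.5373 0.1429 0.1998] rpy [ 1.7979e+02 -1.1000e-01  8.5120e+01] q [ 14.9   5.    6.6  91.4   0.  109.8] open 0.0855 F [-0.2  0.8 -0.1]
need cm [ 0.49 -0.15  6.98] rad [ 0.004 -0.002 -0.028]
```

View pics/c3.png

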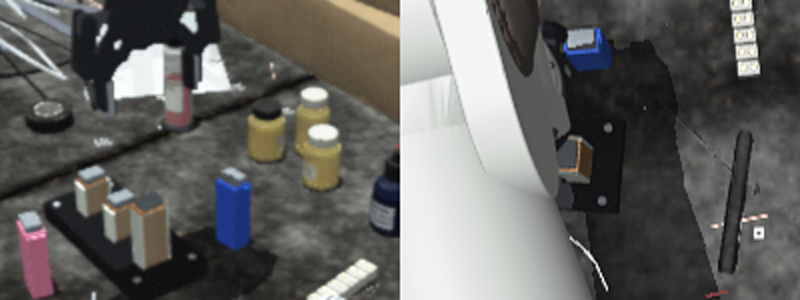

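The crop shows the open gripper over the rack with the tall cell under it, at scene (264,205). I'll check the cell position against the first pictures' mask extents.

Run:
```python
from h import *
from scipy.optimize import least_squares
obs=[("scene",(254,185,274,221)),("top",(229,206,245,233))]
def pts(x,y,a):
    a=np.radians(a);c,s=np.cos(a),np.sin(a);P=[]
    for hx,hy,zs in((.0175,.011,(.022,.087)),(.013,.009,(.098,))):
        for i in(-1,1):
            for j in(-1,1):
                for z in zs:P.append((x+c*i*hx-s*j*hy,y+s*i*hx+c*j*hy,z))
    return P
def bb(c,p):
    u=np.array([proj(c,q) for q in pts(*p,-3.3)]);return np.r_[u.min(0),u.max(0)]
for p in((.5365,.148),(.5385,.148),(.5365,.150)):print(p,[bb(c,p).round(1) for c,_ in obs])
for k in(obs,obs[:1],obs[1:]):
    r=least_squares(lambda p:np.concatenate([bb(c,p)-o for c,o in k]),[.5365,.148],diff_step=1e-3);print(r.x,r.fun.round(1))
```

```text
(0.5365, 0.148) [array([255.6, 184.5, 276.6, 223.5]), array([228.1, 206.5, 246.9, 230.2])]
(0.5385, 0.148) [array([256.4, 184.2, 277.3, 223.1]), array([228.1, 205.4, 246.9, 229.2])]
(0.5365, 0.15) [array([255.1, 184.1, 276. , 223. ]), array([227. , 206.5, 245.9, 230.2])]
[0.53422987 0.1501047 ] [ 0.1 -0.5  1.1  2.4 -2.1  1.7  0.8 -1.6]
[0.53532968 0.15389887] [-0.5 -1.5  0.5  1.3]
[0.53444941 0.1487866 ] [-1.4  1.6  1.5 -1.7]
```

```bash
python3 -m pendant '[[[0.6,-0.1,2,0,0,-0.028,100],[0,0,3,0,0,0,100],[0,0,0,0,0,0,100]]]' >/dev/null
python3 go.py .536 .149 .049 86.7
```

```text
t 3.27 pos [0.5356 0.1534 0.1529] rpy [179.55  -0.3   86.85] q [1.590e+01 4.500e+00 9.000e-01 8.590e+01 1.000e-01 1.091e+02] open 0.0852 F [-0.6 -0.3 -1.4]
need cm [-0.49 -0.02 10.39] rad [ 0.008 -0.005  0.003]
```

```bash
python3 -m pendant '[[[-0.4,0,1,0.008,-0.005,0,100],[0,0,0,0,0,0,100],[0,0,0,0,0,0,100]]]' >/dev/null
python3 go.py .536 .149 .049 86.7
```

```text
t 3.52 pos [0.5348 0.1509 0.1454] rpy [ 1.7996e+02 -4.0000e-02  8.6990e+01] q [ 15.7   4.8   0.4  85.5   0.  108.8] open 0.0857 F [ 0.6 -0.2  0.7]
need cm [-0.19  0.12  9.64] rad [ 0.001 -0.001  0.005]
```

```bash
python3 -m pendant '[[[-0.2,0.1,2.5,0,0,0,100],[0,0,2.5,0,0,0,100],[0,0,2.5,0,0,0,100],[0,0,0,0,0,0,100],[0,0,0,0,0,0,100]]]' >/dev/null
python3 go.py .536 .149 .049 86.7
python3 - <<'E'
from h import *
for c in("scene","top"):
    im=cv2.cvtColor(bot.camera(c),cv2.COLOR_RGB2BGR);cv2.imwrite(f"pics/{c}2.png",im)
s=cv2.imread("pics/scene2.png")[140:260,180:340]
cv2.imwrite("pics/c4.png",cv2.resize(s,None,fx=4,fy=4,interpolation=cv2.INTER_CUBIC))
E
```

```text
t 3.93 pos [0.5395 0.1507 0.0769] rpy [179.34  -0.25  87.03] q [ 15.6   5.4  -6.5  77.3   0.  108.6] open 0.0853 F [ 0.  -0.   1.4]
need cm [-0.21 -0.38  2.79] rad [ 0.012 -0.004  0.006]
```

View pics/c4.png

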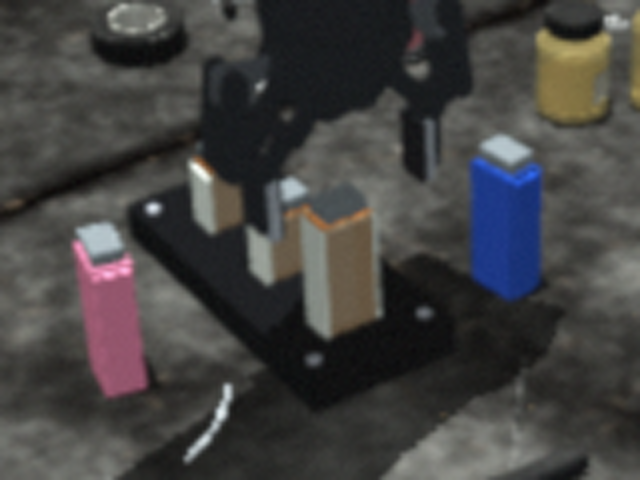

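The crop shows the two fingertips at about (268,235) and (428,178), either side of the tall cell's cap at (335,200). I'll compare the fingertip midpoint with the cap.

```bash
python3 - <<'E'
from h import *
f=lambda x,y:(x/4+180-.4,y/4+140-.4)
print("tips",ray("scene",*f(348,207),.09),"cap",ray("scene",*f(337,200),.098), "cap top z corner")
print(proj("scene",bot.get_obs()["ee_pos"]),proj("scene",bot.get_obs()["ee_pos"]+[0,0,.013]))
E
python3 -m pendant '[[[-0.2,-0.3,0.5,0.011,-0.004,0,100],[0,0,0,0,0,0,100],[0,0,0,0,0,0,100]]]' >/dev/null
python3 go.py .536 .149 .049 86.7
```

```text
tips [0.53898057 0.14783122 0.09      ] cap [0.53163523 0.14671793 0.098     ] cap top z corner
[266.31516032 195.67126067] [266.05218914 190.49375342]
t 4.28 pos [0.5383 0.1494 0.0764] rpy [ 1.797e+02 -1.100e-01  8.703e+01] q [ 15.5   5.6  -6.3  77.7   0.  108.5] open 0.0854 F [-0.4  0.2  0.2]
need cm [-0.06 -0.24  2.74] rad [ 0.005 -0.002  0.006]
```

```bash
python3 -m pendant '[[[0,-0.35,2,0.005,0,0,100],[0,0,1.2,0,0,0,100],[0,0,0,0,0,0,100],[0,0,0,0,0,0,100]]]' >/dev/null
python3 go.py .535 .149 .049 86.7
```

```text
t 4.62 pos [0.5366 0.15   0.0463] rpy [179.75  -0.19  87.02] q [ 1.560e+01  6.200e+00 -9.100e+00  7.440e+01  1.000e-01  1.085e+02] open 0.0854 F [0.  0.5 0.4]
need cm [-0.11 -0.16 -0.27] rad [ 0.004 -0.003  0.006]
```

Next I'll close gently at 20 N, in a pose close enough for the grip.

```bash
python3 -m pendant '[[[-0.07,-0.15,-0.2,0,0,0,20],[0,0,0,0,0,0,20],[0,0,0,0,0,0,20],[0,0,0,0,0,0,20],[0,0,0,0,0,0,20]]]' 20
python3 -m pendant '[[[0,0,0,0,0,0,20],[0,0,0,0,0,0,20],[0,0,0,0,0,0,20],[0,0,0,0,0,0,20],[0,0,0,0,0,0,20]]]' 20
python3 go.py .535 .149 .049 86.7
```

```text
time: 5.03
ee_pos: [0.536, 0.1495, 0.0511]
tcp_rot: [179.6, -0.2, 87.0]
wrist_force: [0.4, 0.2, -1.5]
opening: 0.0343
time: 5.45
ee_pos: [0.536, 0.1495, 0.0511]
tcp_rot: [179.6, -0.2, 87.0]
wrist_force: [0.0, 0.4, -1.5]
opening: 0.0344
t 5.45 pos [0.536  0.1495 0.0511] rpy [179.61  -0.23  87.02] q [ 1.550e+01  5.800e+00 -9.000e+00  7.480e+01  1.000e-01  1.085e+02] open 0.0344 F [ 0.   0.4 -1.5]
need cm [-0.05 -0.1   0.21] rad [ 0.007 -0.004  0.006]
```

```bash
python3 -m pendant '[[[0,0,0,0,0,0,20],[0,0,0,0,0,0,20],[0,0,-1,0,0,0,20],[0,0,-2,0,0,0,20],[0,0,-3,0,0,0,20]]]' 50
python3 -m pendant '[[[0,0,-3,0,0,0,20],[0,0,-3,0,0,0,20],[0,0,-3,0,0,0,20],[0,0,-3,0,0,0,20],[0,0,-2,0,0,0,20]]]'
python3 -m pendant '[[[0,0,0,0,0,0,20],[0,0,0,0,0,0,20],[0,0,0,0,0,0,20]]]' 
python3 go.py .536 .149 .25 86.7
python3 - <<'E'
from h import *
s=cv2.cvtColor(bot.camera("scene"),cv2.COLOR_RGB2BGR)[60:240,180:380]
cv2.imwrite("pics/c5.png",cv2.resize(s,None,fx=3,fy=3,interpolation=cv2.INTER_CUBIC))
E
```

```text
time: 5.87
ee_pos: [0.5321, 0.1483, 0.1071]
tcp_rot: [-179.8, -0.0, 87.0]
wrist_force: [0.7, 0.4, -1.3]
opening: 0.0348
time: 6.28
ee_pos: [0.5309, 0.1478, 0.2584]
tcp_rot: [-179.9, -0.1, 87.0]
wrist_force: [0.6, -0.5, -0.8]
opening: 0.0342
time: 6.53
ee_pos: [0.5322, 0.1481, 0.2656]
tcp_rot: [179.6, -0.2, 87.0]
wrist_force: [-0.0, -0.4, -1.0]
opening: 0.0341
t 6.53 pos [0.5322 0.1481 0.2656] rpy [179.59  -0.24  87.02] q [1.550e+01 5.800e+00 1.480e+01 9.850e+01 1.000e-01 1.085e+02] open 0.0341 F [-0.  -0.4 -1. ]
need cm [0.11 0.37 1.57] rad [ 0.007 -0.004  0.006]
```

View pics/c5.png

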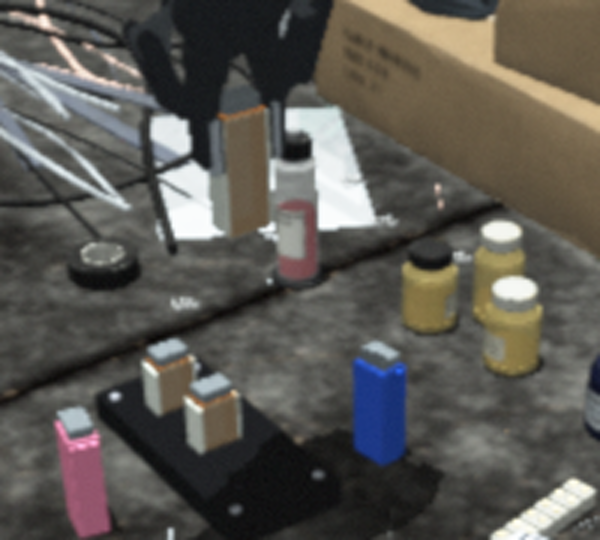

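The scene crop shows the tall cell held upright by its frosted faces at crop (240,170), with both short cells still in the rack. Seven pictures viewed so far. Next is the tip.

```bash
python3 -m pendant '[[[0,0,0,-0.1,0,0,20],[0,0,0,-0.12,0,0,20],[0,0,0,-0.12,0,0,20],[0,0,0,-0.12,0,0,20],[0,0,0,-0.12,0,0,20]]]'
python3 -m pendant '[[[0,0,0,-0.12,0,0,20],[0,0,0,0,0,0,20],[0,0,0,0,0,0,20]]]'
python3 go.py .536 .149 .25 86.7
```

```text
time: 7.0
ee_pos: [0.5354, 0.1473, 0.2513]
tcp_rot: [146.4, 0.1, 86.8]
wrist_force: [-0.2, 0.0, -0.9]
opening: 0.034
time: 7.25
ee_pos: [0.5283, 0.1456, 0.2395]
tcp_rot: [139.6, 0.4, 86.9]
wrist_force: [-0.1, 0.1, 0.8]
opening: 0.0342
t 7.25 pos [0.5283 0.1456 0.2395] rpy [139.62   0.35  86.87] q [ 24.5 -32.4 -30.1  55.5 -17.8 111.6] open 0.0342 F [-0.1  0.1  0.8]
need cm [ 0.38  1.26 -0.31] rad [0.705 0.005 0.005]
```

```bash
python3 -m pendant '[[[0,0,0,-0.085,0,0,20],[0,0,0,0,0,0,20],[0,0,0,0,0,0,20],[0,0,0,0,0,0,20],[0,0,0,0,0,0,20]]]'
python3 go.py .536 .149 .25 86.7
python3 - <<'E'
from h import *
s=cv2.cvtColor(bot.camera("scene"),cv2.COLOR_RGB2BGR)[60:240,180:380]
cv2.imwrite("pics/c6.png",cv2.resize(s,None,fx=3,fy=3,interpolation=cv2.INTER_CUBIC))
E
```

```text
time: 7.67
ee_pos: [0.5304, 0.1464, 0.2411]
tcp_rot: [135.6, 0.4, 86.9]
wrist_force: [-0.4, 0.6, -0.5]
opening: 0.0343
t 7.67 pos [0.5304 0.1464 0.2411] rpy [135.56   0.39  86.9 ] q [ 25.6 -35.5 -33.7  51.2 -19.9 111.1] open 0.0343 F [-0.4  0.6 -0.5]
need cm [ 0.28  1.01 -0.25] rad [0.776 0.005 0.006]
```

View pics/c6.png

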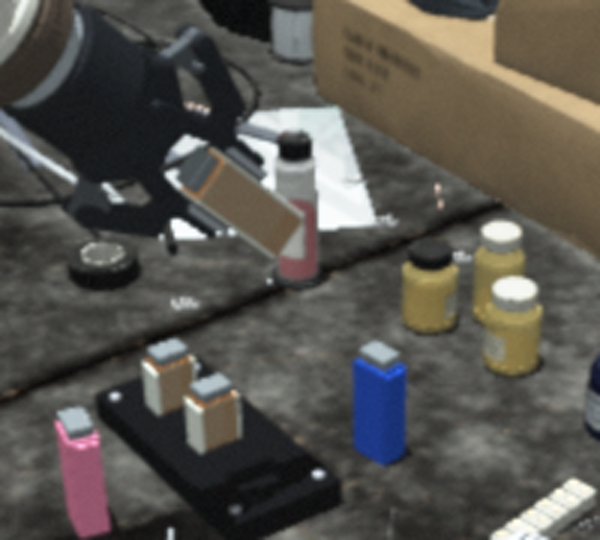

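The picture shows the cell tipped about 44° at crop (245,200), still firmly gripped. Now I'll bring it back upright.

```bash
python3 -m pendant '[[[0,0,0,0.1,0,0,20],[0,0,0,0.12,0,0,20],[0,0,0,0.12,0,0,20],[0,0,0,0.12,0,0,20],[0,0,0,0.12,0,0,20]]]'
python3 -m pendant '[[[0,0,0,0.12,0,0,20],[0,0,0,0,0,0,20],[0,0,0,0,0,0,20],[0,0,0,0,0,0,20]]]'
python3 go.py .5785 -.2025 .22 108.5
```

```text
time: 8.13
ee_pos: [0.5291, 0.1468, 0.2424]
tcp_rot: [170.0, 0.2, 86.8]
wrist_force: [0.9, 0.4, -0.9]
opening: 0.0341
time: 8.47
ee_pos: [0.5386, 0.1471, 0.2371]
tcp_rot: [178.2, 0.2, 86.5]
wrist_force: [-0.3, -0.5, -1.1]
opening: 0.0343
t 8.47 pos [0.5386 0.1471 0.2371] rpy [178.22   0.22  86.48] q [ 15.7   4.6  10.3  94.1  -0.8 109.2] open 0.0343 F [-0.3 -0.5 -1.1]
need cm [-34.64   6.07   2.03] rad [ 0.03   0.01  -0.384]
```

```bash
python3 -m pendant '[[[0,0,0,0.03,0.003,0,20],[0,0,0,0,0,0,20],[-1.5,0.3,0,0,0,0,20],[-3,0.5,0,0,0,0,20],[-3,0.5,0,0,0,0,20]]]'>/dev/null
python3 -m pendant '[[[-3,0.5,0,0,0,0,20],[-3,0.5,0,0,0,0,20],[-3,0.5,0,0,0,0,20],[-3,0.5,0,0,0,0,20],[-3,0.5,0,0,0,0,20]]]'>/dev/null
python3 -m pendant '[[[-2.5,0.5,0,0,0,0,20],[-1.5,0.5,0,0,0,0,20],[0,0,0,0,0,-0.1,20],[0,0,0,0,0,-0.1,20],[0,0,0,0,0,-0.1,20]]]'>/dev/null
python3 -m pendant '[[[0,0,0,0,0,-0.08,20],[0,0,0,0,0,0,20],[0,0,0,0,0,0,20]]]'
python3 go.py .5785 -.2025 .22 108.5
```

```text
time: 9.97
ee_pos: [0.5617, -0.1285, 0.2702]
tcp_rot: [175.9, 2.5, 109.4]
wrist_force: [-0.1, -0.5, -0.9]
opening: 0.0343
t 9.97 pos [ 0.5617 -0.1285  0.2702] rpy [175.88   2.53 109.43] q [-12.9   4.6  13.9  94.4   0.1  57.6] open 0.0343 F [-0.1 -0.5 -0.9]
need cm [-7.31 -1.26  5.27] rad [0.072 0.044 0.018]
```

```bash
python3 -m pendant '[[[0,0,0,0.072,0.044,0.018,20],[0,0,0,0,0,0,20],[-2.3,-0.3,1.2,0,0,0,20],[-2.3,-0.3,1.2,0,0,0,20],[-2.3,-0.3,1.2,0,0,0,20]]]'>/dev/null
python3 -m pendant '[[[0,0,0,0,0,0,20],[0,0,0,0,0,0,20],[0,0,0,0,0,0,20]]]'>/dev/null
python3 go.py .5785 -.2025 .22 108.5
```

```text
t 10.63 pos [ 0.5736 -0.1965  0.237 ] rpy [179.32   0.55 107.74] q [-18.9  12.2  18.8  95.7  -0.   53.4] open 0.0342 F [ 0.5 -0.1 -0.4]
need cm [-0.71  0.26  1.71] rad [ 0.012  0.01  -0.013]
```

```bash
python3 -m pendant '[[[-0.6,0.25,1.5,0.012,0.01,-0.013,20],[0,0,1.5,0,0,0,20],[0,0,1.5,0,0,0,20],[0,0,0,0,0,0,20],[0,0,0,0,0,0,20]]]'>/dev/null
python3 go.py .5785 -.2025 .113 108.5
python3 - <<'E'
from h import *
for c in("scene","top"):
    cv2.imwrite(f"pics/{c}7.png",cv2.cvtColor(bot.camera(c),cv2.COLOR_RGB2BGR))
    for t in("light_path","window","tester"):print(c,t,[(round(d["confidence"],2),np.round(d["uv"],1)) for d in bot.mark_of(c,t)])
s=cv2.imread("pics/scene7.png")[190:370,310:510]
cv2.imwrite("pics/c7.png",cv2.resize(s,None,fx=3,fy=3,interpolation=cv2.INTER_CUBIC))
E
```

```text
t 11.05 pos [ 0.5797 -0.1996  0.1931] rpy [179.68   0.23 108.73] q [-19.   12.8  14.6  91.4   0.   52.3] open 0.0344 F [-0.2  0.2 -1. ]
need cm [-0.21 -0.26  8.01] rad [0.006 0.004 0.004]
scene light_path [(0.59, array([404.2, 271.4]))]
scene window [(0.88, array([303.1, 201.6])), (0.87, array([208.3, 220.7])), (0.81, array([409.4, 232.2]))]
scene tester [(0.67, array([398.9, 309.9])), (0.59, array([409.6, 245.9]))]
top light_path [(0.69, array([430.5, 194.9]))]
top window [(0.75, array([243.6, 163.2])), (0.72, array([436.9, 189.2])), (0.72, array([208.3, 275. ]))]
top tester [(0.73, array([421.1, 204.4])), (0.69, array([436.9, 187.8]))]
```

View pics/c7.png

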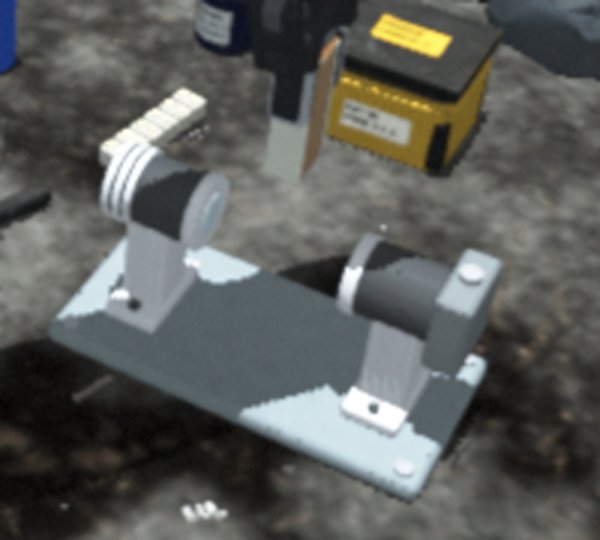

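The crop shows the cell upright above the gap, at about (295,110), between the lamp lens (205,210) and the sensor lens (355,275). I'll triangulate the window and the light path.

```bash
cat >> h.py <<'E'
def tri(ps,pt):
    A=[];b=[]
    for c,p in(("scene",ps),("top",pt)):
        o=bot.get_calibration(c)["pose"][:3,3];d=ray(c,*p,0)-o;d/=np.linalg.norm(d);M=np.eye(3)-np.outer(d,d);A.append(M);b.append(M@o)
    return np.linalg.lstsq(np.vstack(A),np.hstack(b),rcond=None)[0]
E
python3 - <<'E'
from h import *
L=tri((404.3,271.05),(431.4,194.65));W=tri((409.4,232.2),(436.9,189.2))
e=bot.get_obs()["ee_pos"];print("lp",L,"win",W,"tcp",e,"win expected",e-[0,0,.018])
for z in(.095,):print(ray("scene",404.3,271.05,z),ray("top",431.4,194.65,z))
B=tri((399.2,309.7),(421.0,204.2));print("tester",B)
E
```

```text
lp [ 0.58031182 -0.20266706  0.09145958] win [ 0.57858247 -0.19826096  0.17459362] tcp [ 0.57986982 -0.20007375  0.19368308] win expected [ 0.57986982 -0.20007375  0.17568308]
[ 0.57588873 -0.20448383  0.095     ] [ 0.58073589 -0.2028615   0.095     ]
tester [ 0.57886412 -0.20229472 -0.00453397]
```

```bash
python3 -m pendant '[[[-0.2,-0.2,1.5,0.006,0.004,0.004,20],[0,0,1.5,0,0,0,20],[0,0,0,0,0,0,20],[0,0,0,0,0,0,20],[0,0,0,0,0,0,20]]]'>/dev/null
python3 go.py .5795 -.203 .113 108.5
```

```text
t 11.87 pos [ 0.5785 -0.2035  0.1611] rpy [-1.7997e+02  1.0000e-02  1.0839e+02] q [-19.4  12.9  11.2  88.3  -0.   52.2] open 0.0343 F [ 0.4 -0.7 -1. ]
need cm [0.01 0.11 4.81] rad [-0.001  0.    -0.002]
```

```bash
python3 -m pendant '[[[0,0.05,1.5,0,0,0,20],[0,0.05,1.5,0,0,0,20],[0,0,1,0,0,0,20],[0,0,0,0,0,0,20],[0,0,0,0,0,0,20]]]'>/dev/null
python3 go.py .5795 -.203 .113 108.5
```

```text
t 12.28 pos [ 0.5803 -0.2038  0.1223] rpy [1.7989e+02 1.2000e-01 1.0837e+02] q [-19.3  12.9   7.   83.9  -0.   52.3] open 0.0345 F [ 0.3  0.  -1. ]
need cm [ 0.1  -0.06  0.93] rad [ 0.002  0.002 -0.002]
```

```bash
python3 -m pendant '[[[0.1,-0.05,0.9,0.002,0.002,-0.002,20],[0,0,0,0,0,0,20],[0,0,0,0,0,0,20],[0,0,0,0,0,0,20],[0,0,0,0,0,0,20]]]'>/dev/null
python3 go.py .5795 -.203 .113 108.5
python3 - <<'E'
from h import *
for c in("scene","top"):
    cv2.imwrite(f"pics/{c}8.png",cv2.cvtColor(bot.camera(c),cv2.COLOR_RGB2BGR))
    for t in("light_path","window"):print(c,t,[(round(d["confidence"],2),np.round(d["uv"],1)) for d in bot.mark_of(c,t)])
s=cv2.imread("pics/scene8.png")[220:340,330:490]
cv2.imwrite("pics/c8.png",cv2.resize(s,None,fx=5,fy=5,interpolation=cv2.INTER_CUBIC))
E
```

```text
t 12.70 pos [ 0.5803 -0.2032  0.1151] rpy [1.7989e+02 1.0000e-01 1.0849e+02] q [-19.3  13.    6.2  83.1  -0.   52.2] open 0.0343 F [-0.7  0.4 -0.7]
need cm [ 0.05 -0.07  0.21] rad [ 0.002  0.002 -0.   ]
scene light_path [(0.57, array([404.5, 268.2]))]
scene window [(0.97, array([208.6, 221.4])), (0.82, array([405.9, 269.7])), (0.59, array([306. , 198.4]))]
top light_path [(0.61, array([432.6, 194.3]))]
top window [(0.71, array([242.4, 164.2])), (0.7, array([430.4, 193.1])), (0.65, array([205.3, 277. ])), (0.41, array([428.1, 195.1]))]
```

View pics/c8.png

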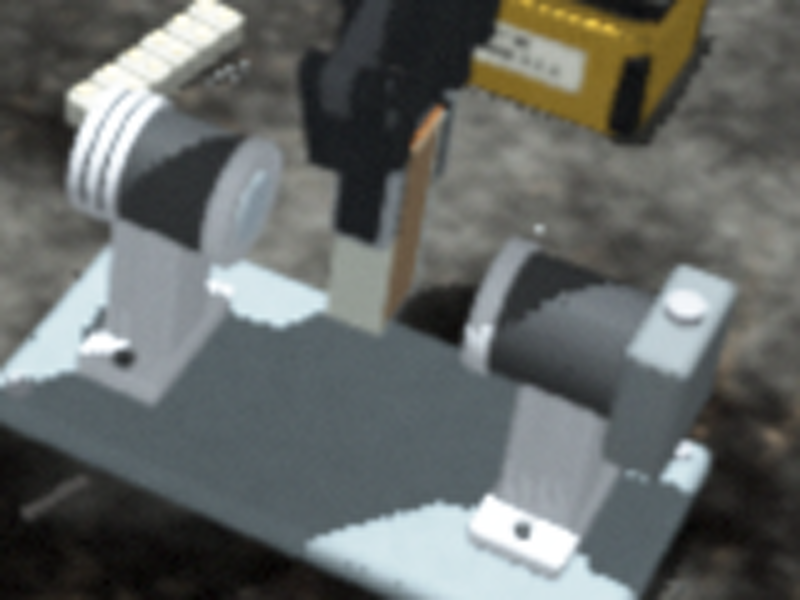

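The crop shows the cell in the gap, clear of both lenses and the base, with its lower end at (360,285) roughly on the lens axis. I'll nudge it and check with a model overlay.

```bash
python3 -m pendant '[[[0.05,-0.06,0.25,0.002,0.002,0,20],[0,0,0,0,0,0,20],[0,0,0,0,0,0,20],[0,0,0,0,0,0,20],[0,0,0,0,0,0,20]]]'>/dev/null
python3 go.py .5795 -.203 .113 108.5
python3 - <<'E'
from h import *
e=bot.get_obs()["ee_pos"];a=np.radians(18.5);c,s=np.cos(a),np.sin(a)
def W(o,p):return (o[0]+c*p[0]-s*p[1],o[1]+s*p[0]+c*p[1],o[2]+p[2])
T=(.5795,-.203,0);C=(e[0],e[1],e[2]-.043);out=[]
for cam,(x,y,w,h) in(("scene",(330,220,160,120)),("top",(345,145,160,110))):
    im=cv2.cvtColor(bot.camera(cam),cv2.COLOR_RGB2BGR)
    im=cv2.resize(im[y:y+h,x:x+w],None,fx=4,fy=4,interpolation=cv2.INTER_CUBIC) if cam=="scene" else cv2.resize(cv2.imread("pics/top0.png")[y:y+h,x:x+w],None,fx=4,fy=4,interpolation=cv2.INTER_CUBIC)
    def pl(o,P,col):
        q=np.array([(proj(cam,W(o,p))-[x,y]+.5)*4 for p in P]);cv2.polylines(im,[np.int32(q*8)],True,col,1,cv2.LINE_AA,3)
    for Y in(-.0445,.0445):pl(T,[(.024*np.cos(t),Y,.095+.024*np.sin(t)) for t in np.linspace(0,6.28,40)],(0,255,255))
    pl(T,[(.06,.12,.014),(.06,-.12,.014),(-.06,-.12,.014),(-.06,.12,.014)],(0,255,0))
    if cam=="scene":
        for z in(0,.08):pl(C,[(i*.0175,j*.011,z) for i,j in((1,1),(1,-1),(-1,-1),(-1,1))],(255,0,255))
    out.append(im[:,:])
H=np.zeros((300,800,3),np.uint8)
a=cv2.resize(out[0],(400,300),interpolation=cv2.INTER_AREA)
cv2.imwrite("pics/c9.png",np.vstack([out[0][:,:],])); cv2.imwrite("pics/c10.png",out[1])
E
```

```text
t 13.42 pos [ 0.5793 -0.2029  0.1118] rpy [-1.7995e+02 -6.0000e-02  1.0849e+02] q [-19.3  13.1   6.   83.    0.   52.2] open 0.0340 F [ 0.4 -0.3 -0.8]
need cm [-0.02  0.01 -0.12] rad [-0.001 -0.001 -0.   ]
```

View pics/c9.png

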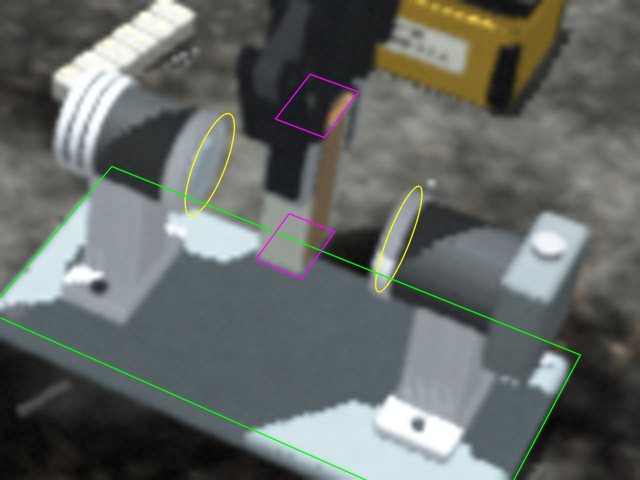

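View pics/c10.png

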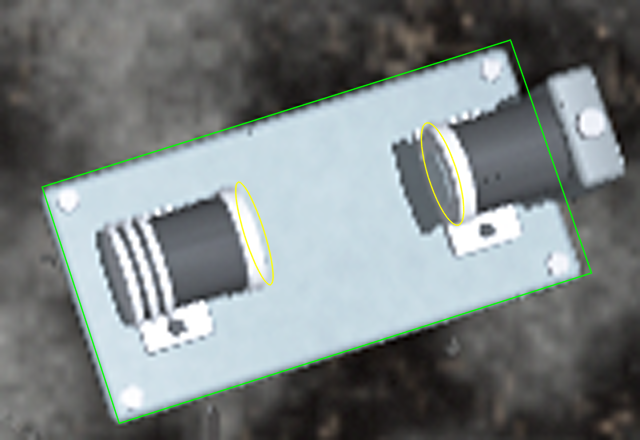

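I've now viewed all 12 pictures. The top overlay matches the tester within about 1-2 mm. The cell in the scene overlay sits within about 2 px of its model. I'll raise it about 1 mm to the computed height, then average several mark readings as the last check.

```bash
python3 -m pendant '[[[0,0,-0.12,0,0,0,20],[0,0,0,0,0,0,20],[0,0,0,0,0,0,20],[0,0,0,0,0,0,20],[0,0,0,0,0,0,20]]]'>/dev/null
python3 go.py .5795 -.203 .113 108.5
python3 - <<'E'
from h import *
r={}
for i in range(8):
    for c in("scene","top"):
        bot.camera(c)
        for t in("light_path","window"):
            g=(404.5,270) if c=="scene" else (431,194)
            for d in bot.mark_of(c,t):
                if np.hypot(*(np.array(d["uv"])-g))<9:r.setdefault((c,t),[]).append(d["uv"]);break
m={}
for k,v in r.items():m[k]=np.mean(v,0);print(k,len(v),m[k].round(2),np.std(v,0).round(2))
L=tri(m["scene","light_path"],m["top","light_path"]);W=tri(m["scene","window"],m["top","window"])
a=np.radians(18.5);d=(L-W)*1000;print(L,W,"need mm world",d.round(1),"tester x,y",(np.cos(a)*d[0]+np.sin(a)*d[1]).round(1),(-np.sin(a)*d[0]+np.cos(a)*d[1]).round(1))
e=bot.get_obs()["ee_pos"];w=e+[0,0,.025-.0431]
for c in("scene","top"):print(c,"window by FK",proj(c,w).round(2),"lp model",proj(c,[.5795,-.203,.095]).round(2))
E
```

```text
t 13.93 pos [ 0.5794 -0.2029  0.1134] rpy [-1.7997e+02 -4.0000e-02  1.0849e+02] q [-19.3  13.1   6.2  83.1   0.   52.2] open 0.0347 F [ 0.4  0.  -0.8]
need cm [-0.01  0.    0.04] rad [-0.001 -0.001 -0.   ]
('scene', 'light_path') 8 [402.99 270.66] [1.5  1.39]
('scene', 'window') 8 [405.58 270.42] [1.41 1.32]
('top', 'light_path') 8 [432.19 195.12] [1.92 1.12]
('top', 'window') 8 [430.62 195.95] [1.43 1.34]
[ 0.57814171 -0.20281003  0.09397355] [ 0.57964842 -0.20269944  0.09278691] need mm world [-1.5 -0.1  1.2] tester x,y -1.5 0.4
scene window by FK [405.02 269.6 ] lp model [405.1  269.71]
top window by FK [431.44 195.37] lp model [431.48 195.33]
```

```bash
python3 -m pendant '[[[0,-0.08,0,0,0,0,20],[0,0,0,0,0,0,20],[0,0,0,0,0,0,20],[0,0,0,0,0,0,20],[0,0,0,0,0,0,20]]]'>/dev/null
python3 go.py .579 -.203 .113 108.5
```

```text
t 16.75 pos [ 0.5786 -0.2032  0.1134] rpy [-1.7997e+02 -4.0000e-02  1.0849e+02] q [-19.4  13.    6.   83.1   0.   52.2] open 0.0344 F [-0.   1.  -0.9]
need cm [0.   0.05 0.04] rad [-0.001 -0.001 -0.   ]
```

```bash
python3 -c "
from workcell import bot
print(bot.job_done());o=bot.get_obs();print(o['ee_pos'],o['opening'],o['wrist_force'])"
```

```text
the job is handed in; nothing more can be done
None
the job is handed in; nothing more can be done
```

I took the tall amber cell out of the rack's -y end pocket by its frosted faces and tipped it to 44.4°. I brought it back upright and handed the job in with it still held in the tester's light path. The clock stood at 16.8 s of the allowed 48 s.

**Final pose:** the last reading has the tool vertical to within 0.1° and its yaw within 0.1° of the estimated tester yaw of 18.5°. By the arm's own position the window is about 95 mm above the bench. The grip opening is 34.4 mm and the wrist force about 1 N. The pictures after lowering showed the cell clear of both lenses and the base. I last saw the two short cells in the rack while tipping the cell, and the arm has not been back there since.

**Where the checks disagreed:**
- **Position:** averaged camera marks put the window about 1.5 mm off along the tester's x, 0.4 mm along y and 1.2 mm too low. The arm's position had it within about 0.3 mm of the target. I corrected x by about 0.8 mm and left the height, because the mark readings scatter by about 1–2 px.
- **Tester size:** the modelled outline of the base came out about 2% longer than its outline in the top picture, so the midway point is uncertain by 1–2 mm.
- **After the last correction:** I took no picture after that 0.8 mm move.

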